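# Start a vacuum leak test on the bench tester

## Task

Start the leak test on the sample in the clear pot: flip the vent lever (the one with the ball) over until it clicks shut, and set the loose metal cover squarely on the pot's rim so that it sits seated and level. Only when both are done, flip the vacuum lever (the one with the flat paddle) over until it clicks on. Put the cover down rather than dropping it, and leave the label roll, the tape roll and the jar beside the tester where they stand.

Things in the scene. Friction and masses are not known exactly. Their poses are not given: they have to be found in the camera images.
- tester: Vacuum leak tester fixed to the bench: grey housing with a clear pot on its deck. Origin at bench height under the pot's centre; x points from the sloped front panel to the back, y to the left seen from the front, z up. Housing x -105 to 70, y -65 to 65 mm, deck 91 mm high; a silencer sticks 20 mm out of the left side. Panel slopes at 40 deg from x -105, z 32 to x -35, z 91 mm.
- pot_rim (a point): Centre of the pot's mouth on top of its rim, 160 mm above the bench; axes as the tester's. Pot wall 80 mm across; rim flange 96 mm across, mouth 72 mm, flange z 150 to 160 mm. The flange stands 22 mm behind the lever pivots and over the panel's top, so the vent lever is reached only with the tool tilted, leaning to the front like the panel's normal.
- vent_pivot (a point): Pivot of the vent lever, in the panel's surface at x -70, y +36, z 61.4 mm of the tester; axes as the tester's. In these axes the panel's outward normal is (-0.643, 0, 0.766), up-slope is (0.766, 0, 0.643). A collar 14 mm high surrounds the lever's foot.
- vacuum_pivot (a point): Pivot of the vacuum lever, in the panel's surface at x -70, y -36, z 61.4 mm of the tester; axes as the tester's; normal and up-slope as for the vent. Same collar.
- vent_tip (a point): Point on the vent lever 50 mm from its pivot. The lever is a 7 mm rod ending in a black ball 17 mm across, 53 mm long in all. It is the left one seen from the front.
- vacuum_tip (a point): Point on the vacuum lever 50 mm from its pivot. The lever is a 7 mm rod ending in a black flat paddle 20 mm wide (along the tester's y), 7 mm thick and 22 mm long, 53 mm long in all. It is the right one seen from the front.
- vent_lever (a joint): Vent toggle. 0: open, leaning up-slope (to the pot) 25 deg off the panel's normal; 0.87 rad: shut, leaning 25 deg down-slope (to the front). An over-centre spring throws it from its middle (0.435) to the nearer stop and holds it there. Pushed 35 mm from the pivot it takes about 6 N at first, less towards the middle, then snaps over.
- vacuum_lever (a joint): Vacuum toggle. 0: off, leaning 25 deg down-slope (to the front); 0.87 rad: on, leaning 25 deg up-slope (to the pot). Same over-centre spring, middle at 0.435, about 6 N at 35 mm from the pivot.
- lid: The pot's loose cover, about 0.25 kg, round. Aluminium disc 100 mm across (z 6 to 16 mm); below it a spigot 64 mm across, 6 mm deep, that drops into the mouth; above it a black round knob 32 mm across (z 33 to 53 mm) on a 20 mm neck, top at 56 mm. Origin: centre of the spigot's underside, z up. Starts flat on the bench. Seated, its origin is 6 mm below pot_rim.
- label_roll: White roll of blank labels standing on end, 86 mm across, 60 mm high; origin at the centre of its underside. Bystander.
- tape_brown: Roll of brown packing tape lying flat, 112 mm across, 48 mm high; origin at the centre of its underside. Bystander.
- sample_jar: Dark jar with a black cap, 66 mm across, 104 mm high; origin at the centre of its underside. Bystander.
- band_sealer: The band sealer, fixed, never moves. In world axes from its origin: the green belt conveyor in front spans x -290 to -120, y -440 to +450 mm, 85 mm high; the sealing head behind it spans x -20 to +257, y -215 to +345 mm, 256 mm high. Keep clear of both.
There are look-alikes about, which are no part of the job. Leave any yellow look-alike of the lid alone.

How it is judged (in metres and radians):
On the way, in this order (a step that is already met when the one before it is completed fails the run):
1. the vent lever is over and the cover sits seated and level on the pot, the vacuum lever still off (value of joint vent_lever above 0.78 rad and value of joint vacuum_lever below 0.2 rad and z of lid in the frame of pot_rim between -0.009 and -0.0035 m and horizontal distance between lid and pot_rim below 0.007 m and angle between lid's own z axis and vertical below 0.035 rad), for 0.2 s.
2. the vacuum lever has clicked over to on (value of joint vacuum_lever above 0.78 rad), for 0.2 s.
At the end, for the whole second after the job is handed in: Both levers rest at their far stops (each joint over 0.78 of 0.87 rad); the cover lies still with its spigot in the pot: origin 3.5 to 9 mm below the rim's centre, within 7 mm of it sideways, tilted less than 2 degrees (value of joint each of vent_lever, vacuum_lever above 0.78 rad and z of lid in the frame of pot_rim between -0.009 and -0.0035 m and horizontal distance between lid and pot_rim below 0.007 m and angle between lid's own z axis and vertical below 0.035 rad and linear speed of lid below 0.02 m/s); the robot touches nothing.
It fails at once if the vacuum lever is past its middle while the vent is open or the cover is not seated (value of joint vacuum_lever above 0.435 rad and (value of joint vent_lever below 0.435 rad or z of lid in the frame of pot_rim above -0.0035 m or horizontal distance between lid and pot_rim above 0.009 m)).
It fails at once if the cover is dropped or knocked (moves faster than 0.35 m/s with no finger on it) (linear speed of lid above 0.35 m/s and contact force between the fingers and lid below 0.05 N).
It fails at once if the label roll, the tape roll or the jar is shifted by more than 25 mm or knocked over (distance of any of label_roll, tape_brown, sample_jar from where it was at the start of the episode above 0.025 m or angle between any of label_roll, tape_brown, sample_jar's own z axis and vertical above 0.3 rad).
It also fails if it takes over 54 s, if anything falls off the work surface, if the arm or the gripper's body presses on something with over 40 N, if the wrist force passes 120 N, or if a joint passes its speed limit or range.

## Robot

A 6-joint arm with a two-finger parallel gripper is mounted at the origin on a cart in front of the work surface, level with it; the furniture and walls round the work are solid. World frame = base frame: x ahead of the robot, y to its left, z up, the work surface at z = 0. Lengths are in mm, angles in rad, forces in N, time in s.
With the tool pointing down it reaches from about 350 to 775 mm from the base axis. Payload 7.3 kg.
Tool frame: the origin (TCP) lies at the very end of the fingers, on their centre line; the grasp point (between the pads) lies 19 mm behind it; z points along the fingers, y is the line along which they close (so a half turn about z gives the same grasp; the last joint's range is limited). The gripper opens to 92 mm and grips with 3 to 60 N. Pads are 19 mm wide; open, the fingers measure 130 mm over their backs; the gripper's body (75 mm by 190 mm) begins 47 mm behind the grasp point.
Start: joints at [1.065, 0.342, 1.524, -0, 1.275, -0.146], TCP at [184.832, 491.408, 226.741] pointing down, gripper open.
Joint ranges: [-2.53, 2.53], [-0.77, 2.02], [0.04, 2.7], [-1, 4.14], [0.28, 2.66], [-3.11, 3.11]. Speed limits (rad/s): [2.57, 2.57, 3.14, 3.14, 3.14, 3.14].

## Interface

Orientations are given as [roll, pitch, yaw] about the fixed x, y, z axes, in that order (R = Rz(yaw) Ry(pitch) Rx(roll)).
In Python, from plant import get_obs, vision, workorder gives the robot as it stands.
- The arm moves only by the shell command python3 -m pendant 'ROWS' [OPENING]. ROWS is a JSON object of lists of equal length, an entry for each row: "dp": the shift along the tool's x, y, z in m, a list of three; "rotation": the turn, a rotation vector about the tool's x, y, z in rad, a list of three. A call has 1 to 8 rows; each row is the pose to reach, as a shift and turn from the pose commanded when the call began, along the tool's axes at that moment; what a row does not reach only later rows make up. A row lasts 1/8 s, in which the tool goes at most 62.5 mm and 10.7 degrees, less where a joint would pass 70% of its speed; a pose out of reach is approached as far as the arm can. A call with a gripper value outside its range is refused whole. OPENING is the finger opening in m, from 0 to 0.0918, set as the call begins (- or left out, the last holds). The fingers move at their own pace and stop on an object; the grip force is fixed at half the most. Time passes only in rows, so rows that repeat a pose let the fingers close. It gives the time, the measured TCP pose, the force, the opening and the grip force at its end, in the units of the state.
- get_obs(): the state, without advancing time (a new reading comes with each control period).
- vision.capture(name): name is "scene" or "top"; returns a dict with "pixels" (400x640x3 uint8, red, green, blue), "vfov" (degrees; the focal length in pixels is half the picture's height over the tangent of half this angle, whatever the lens; pixels are square), "cx", "cy" (the principal point, pixels), "pose" (4x4, takes a point from camera to world coordinates). Camera axes: x right, y up, looking along -z (the intrinsics and any distortion apply to the point x, -y, -z); pixel columns grow to the right and rows downward; lengths in mm; the calibration is good to about 2 mm. A picture is of the moment at which its call begins. There is no depth.
- workorder.close_job(): hands the job in; it is judged then, once.
The state is a dict: "time": time; "joint_positions": joint angles; "dq": joint speeds; "tau": joint torques, N m; "tool_pos": TCP position; "tcp_rot": TCP orientation; "contact_force": force on the tool from outside, world axes, zero at the start; "moment": the same for the moment, N m; "grip_width": finger opening in mm; "finger_force": force on a finger pad.
Only numpy, scipy, OpenCV 4.12 (cv2) and the standard library are available. Lean on these libraries where they do the work, as an engineer would, in place of code of your own. Each camera call takes 0.05 s, during which the arm holds its last target. There are 200 camera calls.

## Working session

There is one attempt and no reset: what is moved stays moved. The work goes in short steps, Python scripts to look and compute and a shell command to move; the robot and the scene stay as the last step left them, time stands still between calls to the robot, and variables do not carry over. Pictures are saved under pics/ and viewed, at most 10 in all, crops included, and the job is handed in when it is done.

```bash
ls; mkdir -p pics; python3 - <<'E'
from plant import get_obs, vision
import cv2,json,numpy as np
print(get_obs())
for n in("scene","top"):
    c=vision.capture(n); cv2.imwrite(f"pics/{n}0.png",c["pixels"][:,:,::-1]); np.savez(f"{n}0.npz",**c)
    print({k:v for k,v in c.items() if k!="pixels"})
E
```

```text
pics
{'time': 0.0, 'joint_positions': array([ 1.06498730e+00,  3.42732092e-01,  1.52503507e+00,  3.93917002e-05,
        1.27540808e+00, -1.46022341e-01]), 'dq': array([-0.00057678,  0.00110151, -0.00161879,  0.00059664, -0.00154036,
        0.00053562]), 'tau': array([ 1.29375527e-03, -4.31230152e+01, -2.44225484e+01,  7.17398152e-02,
        5.60314755e-02, -1.47117175e-04]), 'tool_pos': array([184.61363853, 491.0243434 , 226.03380864]), 'tcp_rot': array([-3.14003239e+00, -2.67539311e-04,  2.78179426e+00]), 'contact_force': array([ 0.00720021,  0.12538458, -0.42484803]), 'moment': array([ 0.02695681, -0.00513983, -0.01920637]), 'finger_force': 0.0, 'grip_width': 91.91806372885281}
{'vfov': 48.664476920662395, 'cx': 318.30753764214074, 'cy': 195.90897524038851, 'pose': array([[-7.32860645e-01,  4.02938588e-01, -5.48229669e-01,
        -3.62982100e+02],
       [-6.80027954e-01, -4.07923544e-01,  6.09229319e-01,
         1.19024939e+03],
       [ 2.18462121e-02,  8.19291692e-01,  5.72960615e-01,
         1.07155065e+03],
       [ 0.00000000e+00,  0.00000000e+00,  0.00000000e+00,
         1.00000000e+00]])}
{'vfov': 43.395271341468245, 'cx': 318.78091163571276, 'cy': 196.4333372442526, 'pose': array([[-1.71246269e-02,  9.96748687e-01, -7.87324730e-02,
         4.02783522e+02],
       [-9.99843781e-01, -1.74160298e-02, -3.01594943e-03,
         1.86873702e+02],
       [-4.37735074e-03,  7.86685265e-02,  9.96891219e-01,
         1.82375341e+03],
       [ 0.00000000e+00,  0.00000000e+00,  0.00000000e+00,
         1.00000000e+00]])}
```

View pics/scene0.png

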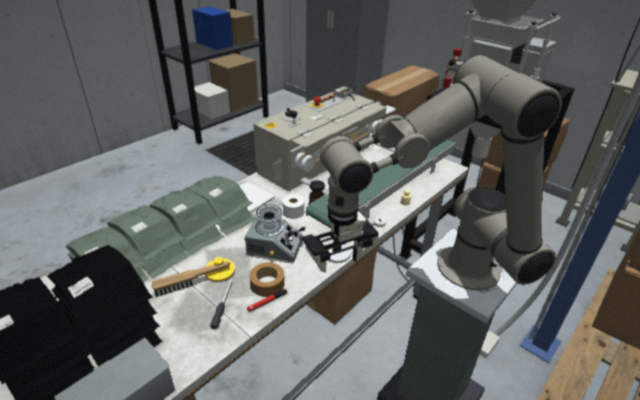

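View pics/top0.png

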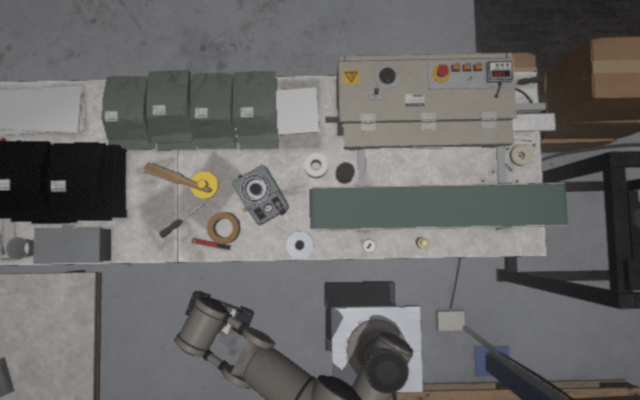

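Scene view: the tester is near (270,232), with the brown tape roll at (266,278), the yellow look-alike at (221,268), the label roll at (293,205), and the cover partly behind the gripper near (342,255). Top view: tester pot at (256,188), levers to its lower right at about (267,210), label roll (315,165), jar (345,172), tape (223,228).

Candidates for the cover (top view): grey disc with black knob (300,244), yellow disc (205,185), and small items at (369,245) and (422,243). The grey one fits (aluminium, about 100 mm, black knob). I'll confirm it in a crop.

```bash
python3 - <<'E'
import cv2,numpy as np
p=np.load("top0.npz")["pixels"][:,:,::-1]
cv2.imwrite("pics/topc.png",cv2.resize(p[145:265,225:385],None,fx=5,fy=5,interpolation=cv2.INTER_CUBIC))
p=np.load("scene0.npz")["pixels"][:,:,::-1]
cv2.imwrite("pics/scc.png",cv2.resize(p[175:275,230:363],None,fx=6,fy=6,interpolation=cv2.INTER_CUBIC))
E
```

```text
(no output)
```

View pics/topc.png

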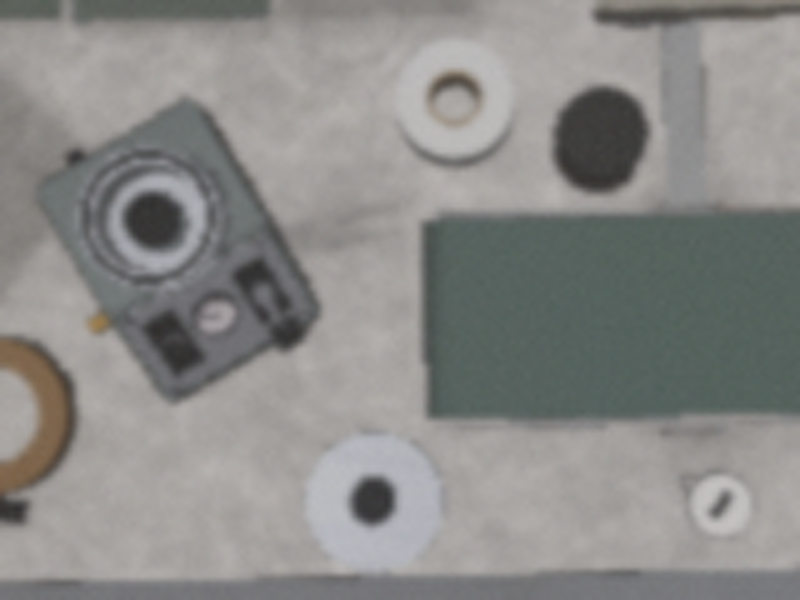

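View pics/scc.png

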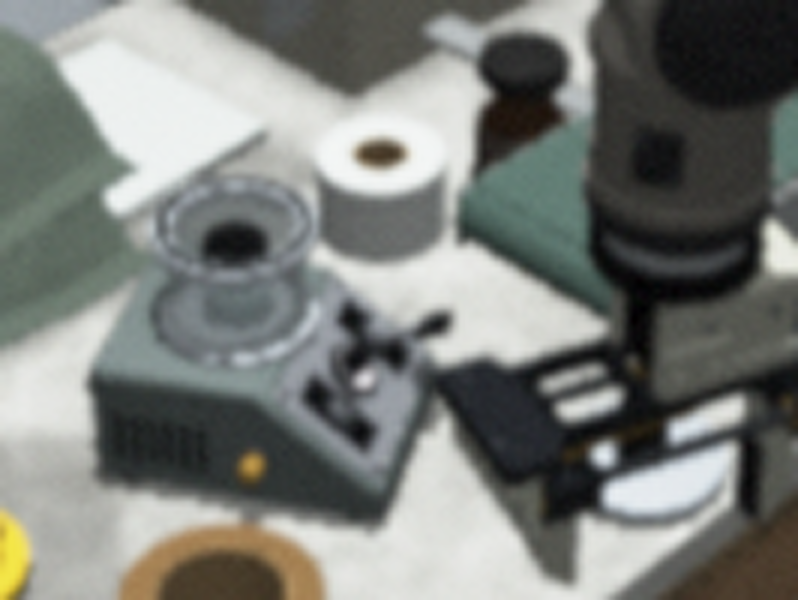

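The crop confirms the cover: grey disc at crop (374,502) with its black knob at (372,500). The pot rim is at crop (152,217). The vent slot is at (175,340) and the vacuum slot at (265,285), its lever lying down-slope to (290,335). Next I fit the poses.

```bash
cat > h.py <<'E'
import numpy as np,cv2
from scipy.spatial.transform import Rotation as R
from scipy.optimize import least_squares
class Cam:
    def __init__(s,n):
        d=np.load(n); s.P=d["pose"]; s.f=200/np.tan(np.radians(float(d["vfov"]))/2); s.c=np.array([float(d["cx"]),float(d["cy"])]); s.img=d["pixels"][:,:,::-1].copy()
    def proj(s,p):
        q=(np.atleast_2d(p)-s.P[:3,3])@s.P[:3,:3]
        return s.c+s.f*np.c_[q[:,0]/-q[:,2],q[:,1]/q[:,2]]
    def ray(s,uv,z):
        d=s.P[:3,:3]@np.array([(uv[0]-s.c[0])/s.f,-(uv[1]-s.c[1])/s.f,-1]); o=s.P[:3,3]
        return o+d*(z-o[2])/d[2]
def tc(x,y): return np.array([225+(x+.5)/5-.5,145+(y+.5)/5-.5])
def sc(x,y): return np.array([230+(x+.5)/6-.5,175+(y+.5)/6-.5])
def W(t,p): return R.from_euler('z',t[2]).apply(np.atleast_2d(p))+[t[0],t[1],0]
E
cat > fit.py <<'E'
from h import *
T,S=Cam("top0.npz"),Cam("scene0.npz")
print("lid disc",T.ray(tc(374,502),16),"knob",T.ray(tc(372,500),56))
print("rim",T.ray(tc(152,217),160), "scene rim",S.ray(sc(237,227),160))
print("disc dia",np.linalg.norm(T.ray(tc(307,502),16)-T.ray(tc(442,502),16)))
tp=[[70,-65,91],[70,65,91],[-105,65,32],[-105,-65,32],[0,0,160]]
tu=np.array([tc(190,97),tc(40,185),tc(172,400),tc(318,305),tc(152,217)])
su=np.array([sc(237,227)])
def res(t): return np.r_[(T.proj(W(t,tp))-tu).ravel()*1,(S.proj(W(t,[[0,0,160]]))-su).ravel()*.5]
r=least_squares(res,[430,400,.55]); t=r.x; print(t,np.degrees(t[2]),r.fun.round(2)); np.save("t.npy",t)
a=np.linspace(0,2*np.pi,60)
circ=lambda rr,z:np.c_[rr*np.cos(a),rr*np.sin(a),0*a+z]
out=[]
l=T.ray(tc(374,502),16)
for C,(x0,y0,w,h),k,pth in((T,(225,145,160,120),5,"o_t"),(S,(230,175,133,100),6,"o_s")):
    im=cv2.resize(C.img[y0:y0+h,x0:x0+w],None,fx=k,fy=k,interpolation=cv2.INTER_CUBIC)
    def draw(p,col,cl=False):
        q=((C.proj(p)-[x0,y0]+.5)*k-.5).round().astype(int); cv2.polylines(im,[q],cl,col,1)
    draw(W(t,circ(48,160)),(0,0,255),1);draw(W(t,circ(36,160)),(0,255,255),1)
    draw(W(t,np.array(tp)[[0,1,2,3]]),(0,255,0),1)
    for y,sg in((36,1),(-36,-1)):
        n=np.array([-.643,0,.766]);u=np.array([.766,0,.643]);pv=np.array([-70,y,61.4])
        draw(W(t,np.array([pv,pv+50*(n*np.cos(.436)+sg*u*np.sin(.436))])),(255,0,255))
    draw(circ(50,16)+[l[0],l[1],0],(0,0,255),1);draw(circ(16,53)+[l[0],l[1],0],(0,255,255),1)
    out.append(cv2.resize(im,(800,600))[:, :])
im=np.vstack([o for o in out]); cv2.imwrite("pics/ov.png",cv2.resize(np.hstack([out[0][:,:470],out[1][100:480,130:460].copy() if 0 else cv2.resize(out[1][130:480,80:480],(685,600))]),(800,416)))
E
python3 fit.py
```

```text
lid disc [372.33416798 264.72442378  16.        ] knob [374.4262086  264.38303805  56.        ]
rim [566.02782358 403.56988611 160.        ] scene rim [561.78109428 410.54911775 160.        ]
disc dia 96.70527799866242
[5.67818309e+02 4.04720391e+02 5.26346594e-01] 30.157438423987816 [ 0.52 -1.39 -1.72  0.25 -0.34  0.85  1.78  1.   -0.35 -0.53  0.04 -0.74]
```

View pics/ov.png

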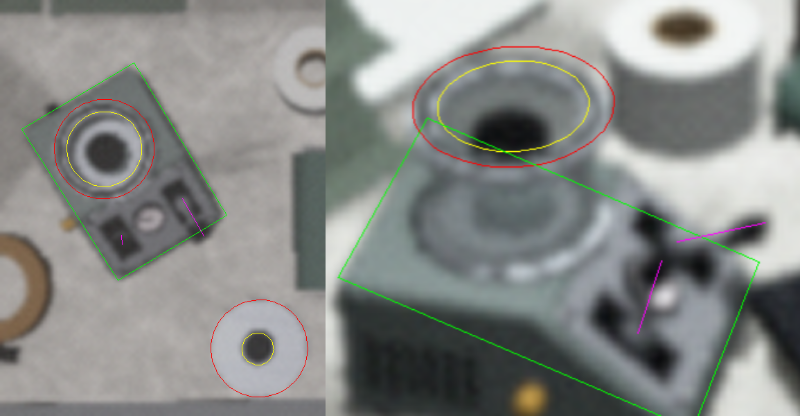

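The overlay of the fitted tester, rim and cover matches both views to about 1 px. The vacuum lever tip falls on the paddle. The vent ball is unclear, so I enlarge the panel.

```bash
python3 - <<'E'
from h import *
S,T=Cam("scene0.npz"),Cam("top0.npz"); t=np.load("t.npy")
a=cv2.resize(S.img[218:254,272:308],(576,576),interpolation=cv2.INTER_LANCZOS4)
a=cv2.convertScaleAbs(a,alpha=1.5)
n=np.array([-.643,0,.766]);u=np.array([.766,0,.643])
for y,sg in((36,1),(-36,-1)):
  for L in(0,44.5,53):
    p=np.array([-70,y,61.4])+L*(n*np.cos(.436)+sg*u*np.sin(.436))
    q=(S.proj(W(t,p))[0]-[272,218]+.5)*16; cv2.circle(a,tuple(q.astype(int).tolist()),4,(0,0,255),1); print(y,L,q,T.proj(W(t,p)))
cv2.imwrite("pics/p.png",a)
E
```

```text
36 0 [240.6492637  405.97233477] [[259.65492632 212.45059408]]
36 44.5 [289.1664326  260.99979098] [[259.84335582 214.74525744]]
36 53 [298.62984118 232.72249359] [[259.88044076 215.1968717 ]]
-36 0 [329.84523084 200.10389096] [[277.27400237 201.86221433]]
-36 44.5 [504.62546166 162.74069964] [[282.74353796 211.41138358]]
-36 53 [538.45677246 155.50849876] [[283.80368877 213.26228288]]
```

View pics/p.png

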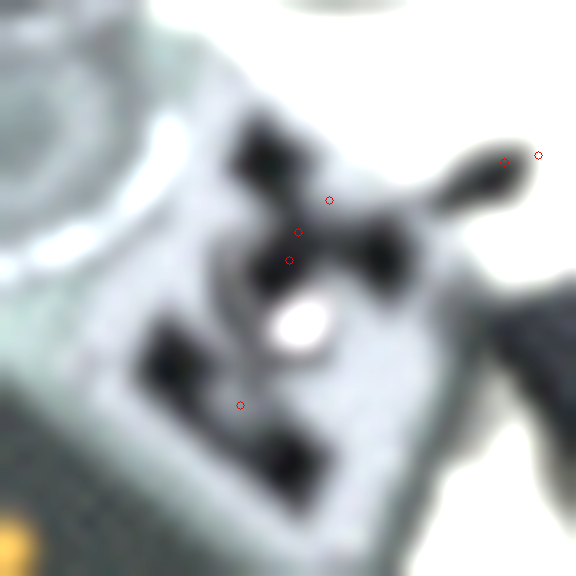

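The ball is at (283,270) and the paddle tip at (530,160). The predictions agree to about 0.5 px (1–2 mm). Next I compute the moves for the vent lever.

```bash
cat > go.py <<'E'
from h import *
from plant import get_obs
t=np.load("t.npy"); n=np.array([-.643,0,.766]);u=np.array([.766,0,.643])
Rp=R.from_euler('z',t[2])*R.from_matrix(np.c_[-u,[0,1,0],-n])   # tool along panel normal
Rd=R.from_euler('z',t[2])*R.from_matrix(np.c_[[-1,0,0],[0,1,0],[0,0,-1]])
def panel(y,s,h): return W(t,np.array([-70,y,61.4])+s*u+h*n)[0]
def to(p,Rt):
    o=get_obs(); R0=R.from_euler('xyz',o["tcp_rot"]); 
    print("t",round(o["time"],2),"dp",(R0.inv().apply(p-o["tool_pos"])/1000).round(4),"rot",(R0.inv()*Rt).as_rotvec().round(4),"target",np.round(p,1))
E
python3 -c "
from go import *
to(panel(36,19,90),Rp)"
```

```text
t 0.1 dp [-0.2895 -0.0108  0.0835] rot [-0.3102 -0.6521 -0.8485] target [451.8 378.9 142.6]
```

```bash
python3 -m pendant '{"dp":[[-0.06,-0.002,0.015],[-0.12,-0.004,0.03],[-0.18,-0.007,0.05],[-0.24,-0.009,0.065],[-0.2895,-0.0108,0.0835],[-0.2895,-0.0108,0.0835],[-0.2895,-0.0108,0.0835],[-0.2895,-0.0108,0.0835]],"rotation":[[-0.05,-0.105,-0.137],[-0.1,-0.21,-0.274],[-0.15,-0.316,-0.411],[-0.2,-0.42,-0.547],[-0.25,-0.526,-0.684],[-0.3102,-0.6521,-0.8485],[-0.3102,-0.6521,-0.8485],[-0.3102,-0.6521,-0.8485]]}' 0.05; python3 -c "
from go import *
to(panel(36,19,90),Rp)
to(panel(36,19,21),Rp)"
```

```text
time: 1.1
tool_pos: [454.4, 393.5, 181.2]
tcp_rot: [-3.119, 0.637, -2.618]
contact_force: [-0.2, 0.6, -0.2]
grip_width: 50.0
finger_force: 0.0
t 1.1 dp [ 0.0307 -0.0107  0.0256] rot [-0.0239 -0.0611 -0.0012] target [451.8 378.9 142.6]
t 1.1 dp [ 0.0265 -0.009   0.0945] rot [-0.0239 -0.0611 -0.0012] target [490.1 401.2  89.7]
```

```bash
python3 -m pendant '{"dp":[[0,0,0],[0,0,0]],"rotation":[[0,0,0],[0,0,0]]}'; python3 -c "
from go import *
to(panel(36,19,90),Rp)"
```

```text
time: 1.35
tool_pos: [454.1, 393.7, 180.6]
tcp_rot: [-3.119, 0.636, -2.617]
contact_force: [0.2, -0.6, -0.4]
grip_width: 50.5
finger_force: 0.0
t 1.35 dp [ 0.0302 -0.011   0.0253] rot [-0.0236 -0.0621 -0.0005] target [451.8 378.9 142.6]
```

```bash
python3 -m pendant '{"dp":[[0.015,-0.0055,0.0126],[0.0302,-0.011,0.0253],[0.0302,-0.011,0.0253],[0.0302,-0.011,0.0253]],"rotation":[[-0.012,-0.031,0],[-0.0236,-0.0621,0],[-0.0236,-0.0621,0],[-0.0236,-0.0621,0]]}'; python3 - <<'E'
from go import *
from plant import vision
to(panel(36,19,90),Rp);to(panel(36,19,21),Rp)
for nm in("scene","top"):
    c=vision.capture(nm); np.savez(nm+"1.npz",**c)
S,T=Cam("scene1.npz"),Cam("top1.npz")
a=cv2.resize(S.img[195:265,250:340],(720,560),interpolation=cv2.INTER_CUBIC)
cv2.imwrite("pics/q.png",a)
E
```

```text
time: 1.85
tool_pos: [454.5, 393.3, 181.0]
tcp_rot: [-3.118, 0.637, -2.617]
contact_force: [0.3, 0.1, -1.0]
grip_width: 50.1
finger_force: 0.0
t 1.85 dp [ 0.0305 -0.0105  0.0255] rot [-0.0243 -0.0613 -0.0006] target [451.8 378.9 142.6]
t 1.85 dp [ 0.0263 -0.0088  0.0943] rot [-0.0243 -0.0613 -0.0006] target [490.1 401.2  89.7]
```

View pics/q.png

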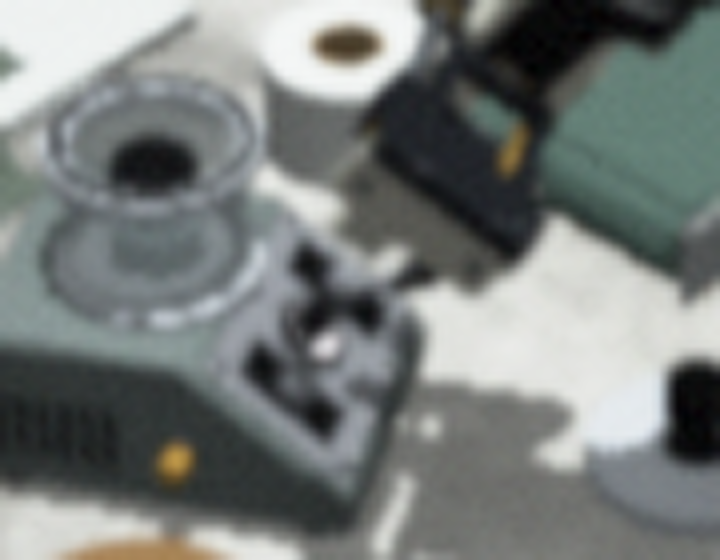

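The gripper is tilted above and in front of the panel, fingers ending near (410,270), touching nothing. The arm did not move further, so I check the joints.

```bash
python3 -c "
from plant import get_obs
o=get_obs(); print(o['joint_positions'].round(3),o['tcp_rot'].round(3))"
```

```text
[ 0.632  0.286  1.954 -0.317  0.283 -1.179] [-3.118  0.637 -2.617]
```

Joint 5 is at its lower limit (0.28), so I use less tilt: 24° from vertical. That still leaves about 19 mm between the gripper body and the flange.

```bash
cat >> go.py <<'E'
def tilt(deg):
    a=np.radians(deg); d=np.array([np.sin(a),0,-np.cos(a)])
    return d,R.from_euler('z',t[2])*R.from_matrix(np.c_[np.cross([0,1,0],d),[0,1,0],d])
def lev(y,ang,b,deg=24,r=44.5):   # TCP so that lever point r sits b mm behind the TCP; ang>0 up-slope
    d,Rt=tilt(deg); a=np.radians(ang)
    return W(t,np.array([-70,y,61.4])+r*(n*np.cos(a)+u*np.sin(a))+b*d)[0],Rt
E
python3 -c "
from go import *
to(*lev(36,25,-34))"
```

```text
t 1.95 dp [ 0.0204 -0.0101  0.0419] rot [-0.024   0.2181 -0.0039] target [467.3 387.9 135.4]
```

```bash
python3 -m pendant '{"dp":[[0.0,-0.003,0.005],[0.01,-0.006,0.02],[0.02,-0.01,0.042],[0.0204,-0.0101,0.0419]],"rotation":[[-0.01,0.11,0],[-0.024,0.218,-0.004],[-0.024,0.218,-0.004],[-0.024,0.218,-0.004]]}'; python3 -c "
from go import *
to(*lev(36,25,-34));to(*lev(36,25,16));print(get_obs()['joint_positions'].round(3))"
```

```text
time: 2.45
tool_pos: [466.7, 387.1, 133.5]
tcp_rot: [-3.141, 0.415, -2.616]
contact_force: [-0.2, -0.4, -0.6]
grip_width: 50.1
finger_force: 0.0
t 2.45 dp [-0.0016  0.0004 -0.0014] rot [-0.0005 -0.0037 -0.0005] target [467.3 387.9 135.4]
t 2.45 dp [-0.0018  0.0004  0.0486] rot [-0.0005 -0.0037 -0.0005] target [484.9 398.2  89.8]
[ 0.577  0.401  1.81  -0.043  0.515 -1.487]
```

```bash
python3 -m pendant '{"dp":[[-0.001,0.0,0.015],[-0.0015,0.0,0.03],[-0.0018,0.0004,0.0486],[-0.0018,0.0004,0.0486]],"rotation":[[0,0,0],[0,0,0],[0,0,0],[0,0,0]]}'; python3 - <<'E'
from go import *
from plant import vision
to(*lev(36,25,16));print(get_obs()['joint_positions'].round(3))
c=vision.capture("scene"); np.savez("scene2.npz",**c)
cv2.imwrite("pics/r.png",cv2.resize(Cam("scene2.npz").img[195:265,250:340],(720,560),interpolation=cv2.INTER_CUBIC))
E
```

```text
time: 2.95
tool_pos: [485.1, 398.8, 89.6]
tcp_rot: [-3.141, 0.416, -2.615]
contact_force: [-0.1, 0.1, 0.3]
grip_width: 50.3
finger_force: 0.0
t 2.95 dp [ 0.0005 -0.0004 -0.0004] rot [-0.0001 -0.003   0.0002] target [484.9 398.2  89.8]
[ 0.577  0.5    1.796 -0.049  0.431 -1.481]
```

View pics/r.png

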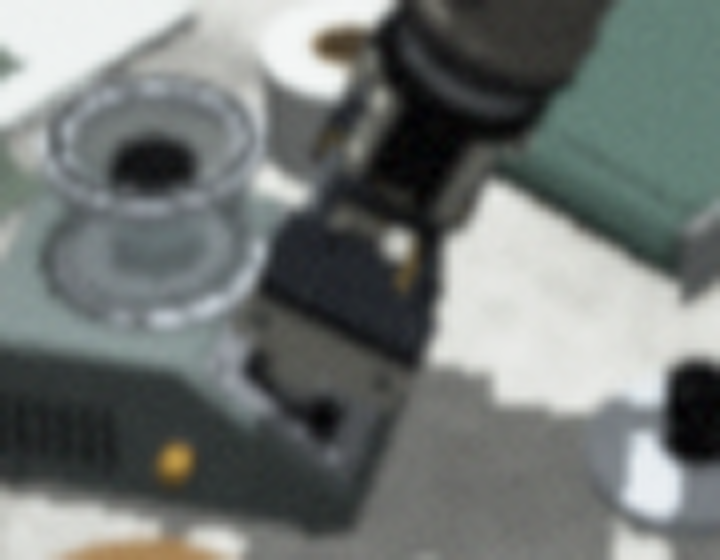

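The fingers straddle the vent lever, the left finger's tip at (290,390), and the body is clear of the flange. Closing on the ball.

```bash
python3 -m pendant '{"dp":[[0,0,0],[0,0,0],[0,0,0],[0,0,0],[0,0,0],[0,0,0]],"rotation":[[0,0,0],[0,0,0],[0,0,0],[0,0,0],[0,0,0],[0,0,0]]}' 0.005; python3 -c "
from go import *
for a in(25,12,0,-12,-26): to(*lev(36,a,16))"
```

```text
time: 3.75
tool_pos: [484.4, 401.3, 92.3]
tcp_rot: [3.139, 0.42, -2.615]
contact_force: [-6.8, 11.9, 0.7]
grip_width: 14.6
finger_force: 30.0
t 3.75 dp [ 0.0021 -0.003   0.0018] rot [0.0027 0.0015 0.0007] target [484.9 398.2  89.8]
t 3.75 dp [ 0.0121 -0.003   0.0013] rot [0.0027 0.0015 0.0007] target [476.8 393.5  86.1]
t 3.75 dp [ 0.0213 -0.003   0.003 ] rot [0.0027 0.0015 0.0007] target [470.1 389.6  80.9]
t 3.75 dp [ 0.0299 -0.003   0.0064] rot [0.0027 0.0015 0.0007] target [464.5 386.3  74.2]
t 3.75 dp [ 0.0388 -0.003   0.0126] rot [0.0027 0.0015 0.0007] target [459.7 383.5  64.9]
```

The ball is held. The side force shows that the tester really sits about 3 mm further along its +y. I relieve that and carry the lever over.

```bash
python3 -m pendant '{"dp":[[0.005,0.003,0],[0.010,0.003,-0.0005],[0.0192,0.003,0.001],[0.0278,0.003,0.0045],[0.0367,0.003,0.011],[0.040,0.003,0.0125],[0.041,0.003,0.0125],[0.041,0.003,0.0125]],"rotation":[[0,0,0],[0,0,0],[0,0,0],[0,0,0],[0,0,0],[0,0,0],[0,0,0],[0,0,0]]}'; python3 -c "
from go import *
t+=np.r_[3*np.array([-np.sin(t[2]),np.cos(t[2])]),0]; np.save('t.npy',t);print(t)
to(*lev(36,-25,16))"
```

```text
time: 4.75
tool_pos: [458.8, 387.3, 66.8]
tcp_rot: [3.141, 0.428, -2.615]
contact_force: [-1.4, 0.7, 16.0]
grip_width: 15.0
finger_force: 30.0
[5.66311176e+02 4.07314336e+02 5.26346594e-01]
t 4.75 dp [ 0.0012 -0.0007  0.0008] rot [0.0007 0.0095 0.0001] target [458.4 386.3  65.6]
```

```bash
python3 -m pendant '{"dp":[[0,0,0],[0,0,0],[0,0,0],[0.0,0,-0.03],[0.0,0,-0.06],[0.0,0,-0.1],[0,0,-0.13],[0,0,-0.13]],"rotation":[[0,0,0],[0,0,0],[0,0,0],[0,0,0],[0,0,0],[0,0,0],[0,0,0],[0,0,0]]}' 0.055; cat >> go.py <<'E'
def down(p,az):
    a=np.radians(az); y=np.array([np.cos(a),np.sin(a),0]); z=np.array([0,0,-1.])
    return np.array(p,float),R.from_matrix(np.c_[np.cross(y,z),y,z])
E
python3 - <<'E'
from go import *
from plant import vision
to(*down([373,266,110],53))
for nm in("scene","top"):
    c=vision.capture(nm); np.savez(nm+"3.npz",**c)
S,T=Cam("scene3.npz"),Cam("top3.npz")
a=cv2.resize(S.img[205:265,255:355],(800,480),interpolation=cv2.INTER_CUBIC)
cv2.imwrite("pics/v.png",a)
for p in([430,228,85],[373,266,16]): print(S.proj(p))
E
```

```text
time: 5.75
tool_pos: [410.6, 359.0, 184.1]
tcp_rot: [3.141, 0.422, -2.615]
contact_force: [-0.6, 0.6, -0.5]
grip_width: 55.4
finger_force: 0.0
t 5.75 dp [ 0.1027 -0.0616  0.0351] rot [0.2475 0.3725 1.154 ] target [373. 266. 110.]
[[332.71157127 222.73959033]]
[[336.90791001 249.7328445 ]]
```

View pics/v.png

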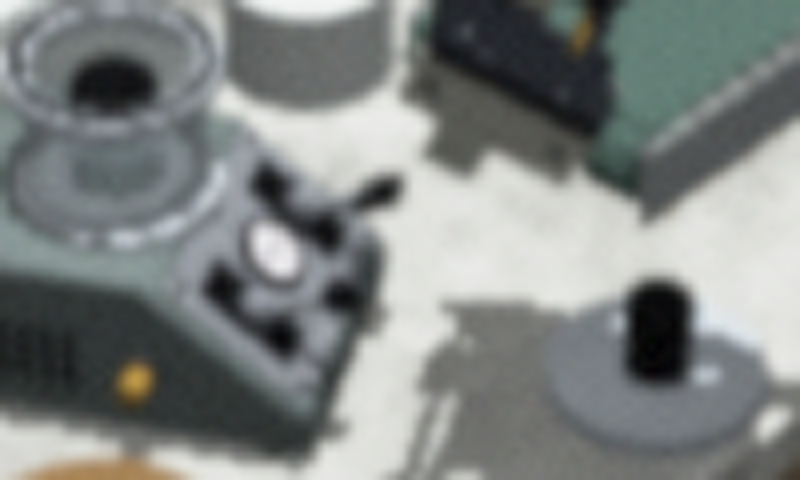

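The vent ball is now at crop (345,297), thrown down-slope, so the vent is shut. The cover's disc is at crop (660,375) with its knob top at (660,298). I check this against the top-view estimate.

```bash
python3 - <<'E'
from go import *
S=Cam("scene3.npz")
f=lambda x,y:np.array([255+(x+.5)/8-.5,205+(y+.5)/8-.5])
print(S.ray(f(660,375),16),S.ray(f(660,298),56))
# rim ellipse centre and vent ball in the same view
print("rim",S.ray(f(114,65),160)); print("ball pred",(S.proj(lev(36,-25,0)[0])-[255,205]+.5)*8)
T=Cam("top0.npz"); g=cv2.cvtColor(T.img,cv2.COLOR_BGR2GRAY)
m=(g[225:263,285:317]<90).astype(np.uint8); c=cv2.connectedComponentsWithStats(m); print(c[2],c[3]+[285,225])
E
```

```text
[366.73526199 272.40114832  16.        ] [371.68581435 269.5006934   56.        ]
rim [561.29937054 412.21259884 160.        ]
ball pred [[344.74433188 293.29414824]]
[[   0    0   32   38 1161]
 [  26    0    2    3    5]
 [  11   16    7    8   50]] [[300.51248923 243.52799311]
 [311.6        225.8       ]
 [299.1        244.62      ]]
```

Both views agree on the cover-to-rim vector, (194,139) mm, with only a common bias between cameras. I take the cover at about (370,268.5). I'll centre it mechanically with two crossed grips, then carry it by that vector.

```bash
python3 -c "
from go import *
to(*down([370,268.5,110],143))"
```

```text
t 5.85 dp [ 0.1022 -0.0577  0.033 ] rot [-0.0835  0.4126 -0.3928] target [370.  268.5 110. ]
```

```bash
python3 -m pendant '{"dp":[[0.025,-0.015,0.0],[0.05,-0.03,0.005],[0.08,-0.045,0.015],[0.1022,-0.0577,0.033],[0.1022,-0.0577,0.033],[0.1022,-0.0577,0.033]],"rotation":[[-0.02,0.1,-0.1],[-0.042,0.206,-0.196],[-0.063,0.31,-0.29],[-0.0835,0.4126,-0.3928],[-0.0835,0.4126,-0.3928],[-0.0835,0.4126,-0.3928]]}' 0.07; python3 -c "
from go import *
to(*down([370,268.5,28],143))
print(get_obs()['joint_positions'].round(2))"
```

```text
time: 6.6
tool_pos: [370.3, 269.1, 110.3]
tcp_rot: [-3.142, 0.001, -2.218]
contact_force: [0.5, 1.1, 0.2]
grip_width: 69.7
finger_force: 0.0
t 6.6 dp [ 0.0008 -0.0002  0.0823] rot [-0.      0.0015 -0.0019] target [370.  268.5  28. ]
[ 0.46  0.36  1.87  0.    0.91 -2.03]
```

```bash
python3 -m pendant '{"dp":[[0,0,0.03],[0,0,0.055],[0,0,0.075],[0.0,0,0.082],[0.0,0,0.082]],"rotation":[[0,0,0],[0,0,0],[0,0,0],[0,0,0],[0,0,0]]}' && python3 -m pendant '{"dp":[[0,0,0],[0,0,0],[0,0,0],[0,0,0],[0,0,0],[0,0,0]],"rotation":[[0,0,0],[0,0,0],[0,0,0],[0,0,0],[0,0,0],[0,0,0]]}' 0.02
```

```text
time: 7.22
tool_pos: [370.4, 269.1, 29.1]
tcp_rot: [-3.141, 0.002, -2.217]
contact_force: [0.5, -0.4, -0.9]
grip_width: 69.8
finger_force: 0.0
time: 7.98
tool_pos: [370.6, 268.8, 28.9]
tcp_rot: [-3.141, 0.001, -2.217]
contact_force: [0.4, -0.5, 2.9]
grip_width: 31.4
finger_force: 30.0
```

```bash
python3 -m pendant '{"dp":[[0,0,0],[0,0,0],[0,0,0],[0,0,0],[0,0,0],[0,0,0],[0,0,0],[0,0,0]],"rotation":[[0,0,0],[0,0,0],[0,0,0.15],[0,0,0.32],[0,0,0.5],[0,0,0.68],[0,0,0.8],[0,0,0.8]]}' 0.07 && python3 -m pendant '{"dp":[[0,0,0],[0,0,0],[0,0,0],[0,0,0],[0,0,0],[0,0,0]],"rotation":[[0,0,0.17],[0,0,0.34],[0,0,0.51],[0,0,0.68],[0,0,0.77],[0,0,0.77]]}' && python3 -m pendant '{"dp":[[0,0,0],[0,0,0],[0,0,0],[0,0,0],[0,0,0],[0,0,0]],"rotation":[[0,0,0],[0,0,0],[0,0,0],[0,0,0],[0,0,0],[0,0,0]]}' 0.02
```

```text
time: 8.98
tool_pos: [370.0, 268.7, 28.5]
tcp_rot: [3.141, 0.0, -3.015]
contact_force: [0.5, 0.1, -0.7]
grip_width: 70.3
finger_force: 0.0
time: 9.72
tool_pos: [370.2, 268.8, 28.6]
tcp_rot: [3.141, 0.0, 2.5]
contact_force: [-0.3, 0.6, -0.5]
grip_width: 70.5
finger_force: 0.0
time: 10.48
tool_pos: [370.4, 268.9, 28.7]
tcp_rot: [3.141, 0.0, 2.497]
contact_force: [0.9, 0.4, 0.7]
grip_width: 30.9
finger_force: 30.0
```

Both grips are centred and the cover is held at (370.4,268.9). Lift, and move over the rim estimate (564,408) at a safe height.

```bash
python3 -m pendant '{"dp":[[0,0,-0.02],[0,0,-0.06],[0,0,-0.11],[0,0,-0.16],[0,0,-0.2],[0,0,-0.21],[0,0,-0.21]],"rotation":[[0,0,0],[0,0,0],[0,0,0],[0,0,0],[0,0,0],[0,0,0],[0,0,0]]}'; python3 -c "
from go import *
to(*down([564,408,238],53))
print(get_obs()['joint_positions'].round(2))"
```

```text
time: 11.35
tool_pos: [369.8, 268.5, 237.9]
tcp_rot: [-3.142, -0.0, 2.497]
contact_force: [1.2, 0.1, -1.8]
grip_width: 31.0
finger_force: 30.0
t 11.35 dp [-7.140e-02  2.282e-01 -1.000e-04] rot [-0.0001 -0.0001  0.0009] target [564. 408. 238.]
[ 0.46  0.21  1.68  0.    1.25 -0.47]
```

```bash
python3 -m pendant '{"dp":[[-0.008,0.025,0],[-0.02,0.064,0],[-0.036,0.115,0],[-0.052,0.166,0],[-0.063,0.203,0],[-0.0714,0.2282,0],[-0.0714,0.2282,0],[-0.0714,0.2282,0]],"rotation":[[0,0,0],[0,0,0],[0,0,0],[0,0,0],[0,0,0],[0,0,0],[0,0,0],[0,0,0]]}'; cat > cmp.py <<'E'
from go import *
from plant import vision
import sys
o=get_obs(); p=o["tool_pos"]; lo=p+R.from_euler('xyz',o["tcp_rot"]).apply([0,0,1])*0-[0,0,28.7]; print(p.round(1))
a=np.linspace(0,2*np.pi,90); circ=lambda r,z:np.c_[r*np.cos(a),r*np.sin(a),0*a+z]
out=[]
for nm in("scene","top"):
    np.savez(nm+"4.npz",**vision.capture(nm)); C=Cam(nm+"4.npz")
    x0,y0=(C.proj(lo-[0,0,40])[0]-[25,25]).astype(int); k=8
    im=cv2.resize(C.img[y0:y0+50,x0:x0+50],None,fx=k,fy=k,interpolation=cv2.INTER_CUBIC); raw=im.copy()
    for q,c in((circ(50,16)+lo,(0,0,255)),(circ(50,6)+lo,(0,0,255)),(circ(48,160)+[566.3,407.3,0],(0,255,0)),(circ(36,160)+[566.3,407.3,0],(0,255,0))):
        cv2.polylines(im,[((C.proj(q)-[x0,y0]+.5)*k-.5).round().astype(int)],True,c,1)
    print(nm,x0,y0); out.append(np.vstack([im[:300],raw[:300]]) if 0 else np.vstack([cv2.resize(im,(300,300)),cv2.resize(raw,(300,300))]))
cv2.imwrite("pics/w.png",np.hstack(out))
E
python3 cmp.py
```

```text
time: 12.35
tool_pos: [563.5, 407.6, 236.4]
tcp_rot: [-3.138, -0.001, 2.497]
contact_force: [0.7, -0.5, -2.6]
grip_width: 31.3
finger_force: 30.0
[563.5 407.6 236.4]
scene 244 185
top 228 163
```

```bash
cat > shift.py <<'E'
from go import *
a=np.linspace(0,2*np.pi,180,endpoint=False); circ=lambda r,z:np.c_[r*np.cos(a),r*np.sin(a),0*a+z]
def best(C,rings,c):
    g=cv2.GaussianBlur(C.img,(0,0),.7).astype(np.float32)
    gx=cv2.Sobel(g,-1,1,0).max(2)*0; G=[cv2.Sobel(g[:,:,i],-1,dx,1-dx) for dx in(1,0) for i in range(3)]
    res=[]
    for dx in np.arange(-10,10.1,.5):
        for dy in np.arange(-10,10.1,.5):
            s=0
            for r,z in rings:
                q=C.proj(circ(r,z)+[c[0]+dx,c[1]+dy,0]); tg=np.roll(q,-1,0)-np.roll(q,1,0); nn=np.c_[tg[:,1],-tg[:,0]]/np.linalg.norm(tg,axis=1)[:,None]
                v=[cv2.remap(x,q[:,0].astype(np.float32),q[:,1].astype(np.float32),cv2.INTER_LINEAR).ravel() for x in G]
                d=np.mean([np.abs(v[i]*nn[:,0]+v[i+3]*nn[:,1]) for i in range(3)],0)
                s+=np.minimum(d,60).mean()
            res.append((s,dx,dy))
    res.sort(reverse=True); top=np.array(res[:8]); return top[0].round(1),top[:,1:].mean(0).round(1)
if __name__=="__main__":
    p=get_obs()["tool_pos"]; z=p[2]-28.7
    for nm in("scene","top"):
        print(nm,"rim",best(Cam(nm+"0.npz"),[(48,160)],t[:2]),best(Cam(nm+"0.npz"),[(48,160),(36,160)],t[:2]))
        print(nm,"bench lid",best(Cam(nm+("0" if nm=="top" else "3")+".npz"),[(50,16)],(370,268.5)))
        print(nm,"held lid",best(Cam(nm+"4.npz"),[(50,z+16)],p[:2]),best(Cam(nm+"4.npz"),[(50,z+16),(50,z+6)],p[:2]))
E
python3 shift.py
```

```text
scene rim (array([52.2, -1. , -3. ]), array([-1. , -3.1])) (array([100.3,  -1.5,  -3. ]), array([-1.4, -2.9]))
scene bench lid (array([49.9,  2. , -1. ]), array([ 2.1, -0.9]))
scene held lid (array([57.1, -0.5,  3. ]), array([-0.6,  3.1])) (array([107.1,   5.5,  -2.5]), array([ 5.6, -2.4]))
top rim (array([38.9,  1. , 10. ]), array([0.6, 9.9])) (array([83.4,  1. , -5. ]), array([ 1.1, -5.1]))
top bench lid (array([53.2,  1. , -2.5]), array([ 0.9, -2.6]))
top held lid (array([35.5, 10. ,  5.5]), array([9.9, 6. ])) (array([70.9, 10. ,  7.5]), array([9.9, 7.1]))
```

View pics/w.png

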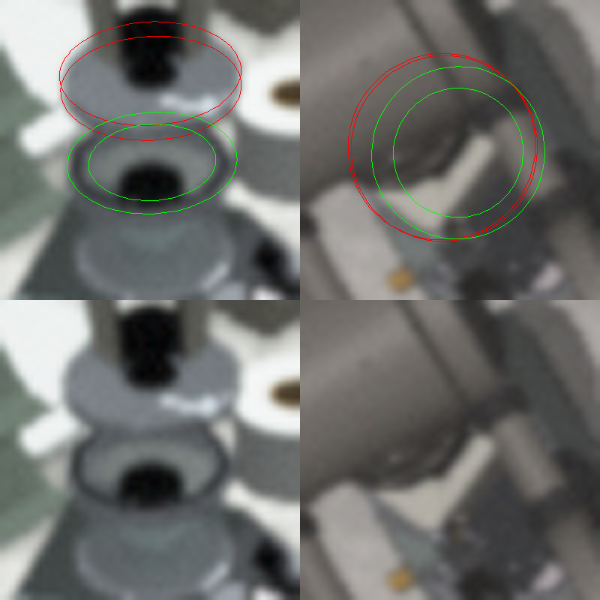

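The top view is blocked by the arm. In the scene view the held cover (edges 65–240) and rim (72–230) line up sideways to about 0.6 mm. Combining the lever contact with the images, I take the rim at about (565.2,405.5) and lower by feel.

```bash
python3 -c "
from go import *
to(*down([565.2,405.5,192],53))"
```

```text
t 12.45 dp [-0.0026 -0.0008  0.0462] rot [-0.0008 -0.0004  0.0009] target [565.2 405.5 192. ]
```

```bash
python3 -m pendant '{"dp":[[-0.0026,-0.0008,0.01],[-0.0026,-0.0008,0.025],[-0.0026,-0.0008,0.038],[-0.0026,-0.0008,0.044],[-0.0026,-0.0008,0.046],[-0.0026,-0.0008,0.046]],"rotation":[[0,0,0],[0,0,0],[0,0,0],[0,0,0],[0,0,0],[0,0,0]]}'; python3 -m pendant '{"dp":[[0,0,0.001],[0,0,0.002],[0,0,0.003],[0,0,0.004],[0,0,0.005],[0,0,0.006],[0,0,0.006],[0,0,0.006]],"rotation":[[0,0,0],[0,0,0],[0,0,0],[0,0,0],[0,0,0],[0,0,0],[0,0,0],[0,0,0]]}'
```

```text
time: 13.2
tool_pos: [566.2, 406.1, 193.0]
tcp_rot: [3.14, 0.0, 2.497]
contact_force: [-0.4, 0.5, -1.7]
grip_width: 31.0
finger_force: 30.0
time: 14.2
tool_pos: [566.0, 406.0, 186.8]
tcp_rot: [3.141, 0.0, 2.497]
contact_force: [0.7, 0.7, -2.7]
grip_width: 31.1
finger_force: 30.0
```

No contact at 186.8, below the 188.7 where a miss would touch, so the spigot is inside the mouth. Lower to seat.

```bash
python3 -m pendant '{"dp":[[0,0,0.001],[0,0,0.002],[0,0,0.003],[0,0,0.004],[0,0,0.005],[0,0,0.005]],"rotation":[[0,0,0],[0,0,0],[0,0,0],[0,0,0],[0,0,0],[0,0,0]]}'
```

```text
time: 14.95
tool_pos: [566.0, 406.0, 182.7]
tcp_rot: [3.14, 0.001, 2.497]
contact_force: [-2.5, -1.3, 4.7]
grip_width: 31.0
finger_force: 30.0
```

Seated exactly at the predicted height (182.7) with contact force. Release and rise.

```bash
python3 -m pendant '{"dp":[[0,0,0],[0,0,0],[0,0,0],[0,0,0],[0,0,-0.02],[0,0,-0.05],[0,0,-0.08],[0,0,-0.08]],"rotation":[[0,0,0],[0,0,0],[0,0,0],[0,0,0],[0,0,0],[0,0,0],[0,0,0],[0,0,0]]}' 0.06; python3 -c "
from go import *
to(*lev(-36,-25,-60,24,43)); to(W(t,[-190,-36,262])[0],tilt(24)[1]); print(get_obs()['joint_positions'].round(2))"
```

```text
time: 15.95
tool_pos: [566.9, 406.5, 264.8]
tcp_rot: [3.136, 0.003, 2.497]
contact_force: [0.3, -0.3, 0.4]
grip_width: 60.0
finger_force: 0.0
t 15.95 dp [ 0.02   -0.1374  0.1295] rot [-0.2413 -0.3638 -1.1537] target [469.1 309.2 134.4]
t 15.95 dp [ 0.0417 -0.1888  0.0015] rot [-0.2413 -0.3638 -1.1537] target [420.1 280.7 262. ]
[ 0.51  0.66  0.89  0.    1.58 -0.41]
```

```bash
python3 -m pendant '{"dp":[[0.008,-0.03,0],[0.016,-0.07,0],[0.024,-0.11,0],[0.033,-0.15,0],[0.0417,-0.1888,0.0015],[0.0417,-0.1888,0.0015],[0.0417,-0.1888,0.0015],[0.0417,-0.1888,0.0015]],"rotation":[[0,0,-0.15],[-0.035,-0.052,-0.33],[-0.069,-0.104,-0.495],[-0.103,-0.156,-0.66],[-0.138,-0.208,-0.824],[-0.172,-0.26,-0.98],[-0.2413,-0.3638,-1.1537],[-0.2413,-0.3638,-1.1537]]}' 0.055;  python3 -c "
from go import *
to(*lev(-36,-25,-40,24,42)); print(get_obs()['joint_positions'].round(2))"
```

```text
time: 16.95
tool_pos: [417.6, 279.2, 258.9]
tcp_rot: [3.141, 0.411, -2.617]
contact_force: [-0.7, 0.5, 1.0]
grip_width: 54.7
finger_force: 0.0
t 16.95 dp [-5.700e-03  1.000e-04  1.587e-01] rot [ 0.0002 -0.0081 -0.0012] target [476.9 313.7 115.7]
[ 0.41  0.06  1.87  0.07  0.8  -1.73]
```

```bash
python3 -m pendant '{"dp":[[-0.001,0,0.03],[-0.003,0,0.08],[-0.005,0,0.125],[-0.0057,0,0.155],[-0.0057,0,0.1587],[-0.0057,0,0.1587]],"rotation":[[0,0,0],[0,-0.004,0],[0,-0.008,0],[0,-0.008,0],[0,-0.008,0],[0,-0.008,0]]}';  python3 -c "
from go import *
to(*lev(-36,-25,15,24,42)); print(get_obs()['joint_positions'].round(2))"
```

```text
time: 17.7
tool_pos: [478.8, 314.9, 117.3]
tcp_rot: [3.141, 0.42, -2.616]
contact_force: [-0.5, 0.1, 0.2]
grip_width: 54.8
finger_force: 0.0
t 17.7 dp [ 0.0028 -0.0001  0.0555] rot [ 0.0002  0.0014 -0.0011] target [496.2 325.   65.4]
[ 0.42  0.37  1.93  0.1   0.43 -1.75]
```

```bash
python3 -m pendant '{"dp":[[0.001,0,0.015],[0.002,0,0.03],[0.0028,0,0.045],[0.0028,0,0.0555],[0.0028,0,0.0555]],"rotation":[[0,0,0],[0,0,0],[0,0,0],[0,0,0],[0,0,0]]}' && python3 -c "
from go import *
to(*lev(-36,-25,15,24,42)); print(get_obs()['joint_positions'].round(2))" && python3 -m pendant '{"dp":[[0,0,0],[0,0,0],[0,0,0],[0,0,0],[0,0,0],[0,0,0]],"rotation":[[0,0,0],[0,0,0],[0,0,0],[0,0,0],[0,0,0],[0,0,0]]}' 0.005; python3 -c "
from go import *
for a in (-25,-12,0,10,20): to(*lev(-36,a,15,24,42))"
```

```text
time: 18.32
tool_pos: [496.0, 324.8, 64.1]
tcp_rot: [3.141, 0.419, -2.616]
contact_force: [-0.6, 0.2, -0.4]
grip_width: 55.0
finger_force: 0.0
t 18.32 dp [-0.0008  0.     -0.001 ] rot [ 0.0002  0.0004 -0.0002] target [496.2 325.   65.4]
[ 0.43  0.49  1.92  0.13  0.31 -1.78]
time: 19.08
tool_pos: [495.9, 325.4, 65.6]
tcp_rot: [3.141, 0.421, -2.615]
contact_force: [-3.4, 4.0, 2.5]
grip_width: 19.6
finger_force: 30.0
t 19.07 dp [-0.     -0.0005  0.0002] rot [0.0006 0.0025 0.0001] target [496.2 325.   65.4]
t 19.07 dp [-0.0079 -0.0005 -0.0052] rot [0.0006 0.0025 0.0001] target [500.5 327.5  73.6]
t 19.07 dp [-0.016  -0.0005 -0.0084] rot [0.0006 0.0025 0.0001] target [505.8 330.5  79.9]
t 19.07 dp [-0.0232 -0.0005 -0.0098] rot [0.0006 0.0025 0.0001] target [511.  333.5  84.1]
t 19.07 dp [-0.0305 -0.0005 -0.0099] rot [0.0006 0.0025 0.0001] target [516.7 336.9  87.2]
```

The paddle is gripped (19.6 mm, against 20 mm expected) and centred. The vent is shut and the cover seated, so I carry the vacuum lever over.

```bash
python3 -m pendant '{"dp":[[-0.004,0,-0.003],[-0.008,0,-0.0055],[-0.012,0,-0.0075],[-0.016,0,-0.0088],[-0.0232,0,-0.0102],[-0.0305,0,-0.0103],[-0.0335,0,-0.01],[-0.0335,0,-0.01]],"rotation":[[0,0,0],[0,0,0],[0,0,0],[0,0,0],[0,0,0],[0,0,0],[0,0,0],[0,0,0]]}'; python3 -c "
from go import *
to(*lev(-36,25,15,24,42))"
```

```text
time: 20.08
tool_pos: [519.3, 338.9, 89.5]
tcp_rot: [3.141, 0.423, -2.615]
contact_force: [-5.7, 4.2, 2.2]
grip_width: 19.3
finger_force: 30.0
t 20.07 dp [ 0.0003 -0.0004  0.0012] rot [ 0.0005  0.0042 -0.    ] target [519.7 338.6  88.3]
```

Lever carried to about +25°. Release and back out along the tool axis.

```bash
python3 -m pendant '{"dp":[[0,0,0],[0,0,0],[0,0,0],[0,0,-0.02],[0,0,-0.05],[0,0,-0.09],[0,0,-0.13],[0,0,-0.13]],"rotation":[[0,0,0],[0,0,0],[0,0,0],[0,0,0],[0,0,0],[0,0,0],[0,0,0],[0,0,0]]}' 0.05; python3 - <<'E'
from go import *
from plant import vision
import shift
np.savez("scene5.npz",**vision.capture("scene")); A,B=Cam("scene0.npz"),Cam("scene5.npz")
# darkness at predicted paddle/ball spots, before vs after
for nm,y,a in(("vac off",-36,-25),("vac on",-36,25),("vent open",36,25),("vent shut",36,-25)):
    q=B.proj(lev(y,a,0,24,44)[0])[0].round().astype(int); print(nm,q,[int(c.img[q[1]-1:q[1]+2,q[0]-1:q[0]+2].mean()) for c in(A,B)])
print("lid",shift.best(B,[(50,170)],t[:2]),get_obs()["contact_force"])
E
```

```text
time: 21.08
tool_pos: [474.1, 311.7, 210.3]
tcp_rot: [-3.141, 0.428, -2.615]
contact_force: [-0.2, 0.3, -0.7]
grip_width: 49.9
finger_force: 0.0
vac off [303 228] [73, 214]
vac on [295 222] [223, 127]
vent open [289 234] [31, 198]
vent shut [297 241] [154, 37]
lid (array([54.3, -3.5, -2. ]), array([-3.5, -1.8])) [-0.32474295  0.54275493  0.26634096]
```

```bash
python3 - <<'E'
from h import *
for f in("scene0.npz","scene5.npz"): print(cv2.cvtColor(Cam(f).img,6)[214:236,288:308])
E
```

```text
[[ 96 101 106 106 103 108 104 110 106 109 109 106 109 110 120 159 196 184
  111  71]
 [ 99 102 104 105 105 104 107 105 110 109 110 108 115 127 151 187 213 198
  142 134]
 [101 104 103 103 108 106 104 107 107 108 111 120 135 166 198 214 224 219
  201 202]
 [127 122 115 110 104 107 111 115 118 128 142 160 181 206 223 229 230 230
  229 227]
 [188 172 158 146 138 138 145 150 161 174 197 210 218 227 230 232 233 233
  233 230]
 [223 214 206 199 199 196 197 199 205 217 228 231 233 232 233 234 236 234
  233 231]
 [227 227 224 224 226 226 224 221 225 228 231 233 234 232 233 233 233 232
  233 231]
 [221 224 224 225 227 227 225 225 227 228 229 229 230 230 233 232 230 229
  230 230]
 [200 211 216 219 224 225 226 224 225 226 225 226 228 228 230 230 226 225
  225 225]
 [173 186 201 211 220 223 222 222 221 221 218 221 226 228 229 226 226 221
  222 221]
 [137 160 183 201 215 220 221 218 217 214 215 218 222 227 226 226 224 222
  221 221]
 [ 89 124 159 177 197 213 216 215 209 206 209 215 221 222 218 214 215 214
  221 221]
 [ 48  77 115 144 172 195 208 207 203 204 208 211 207 197 181 171 174 191
  217 
[... 1941 characters left out ...]
 221 221
  223 218]
 [ 20  24  49  71  78  84 120 158 189 206 210 211 207 210 214 213 217 216
  213 205]
 [ 39  32  58  90  94  83  99 140 176 193 200 205 208 211 213 214 215 209
  195 176]
 [ 68  45  57  87  95  81  86 121 157 172 185 200 210 214 215 216 220 213
  199 176]
 [ 97  61  50  67  73  67  68  84 114 138 164 192 208 217 219 223 224 222
  213 190]
 [132  97  68  54  50  43  42  40  62  95 132 173 195 205 218 225 225 223
  210 172]
 [190 163 132  82  54  37  21  23  28  64 110 150 160 175 206 220 217 213
  195 150]
 [226 213 192 133  84  55  38  24  25  64 117 142 136 141 176 197 185 173
  162 133]
 [227 217 220 189 132 105  73  44  44  90 134 151 140 124 140 157 142 132
  126 120]]
```

The thin paddle is now seen edge-on, standing at columns 294–296, rows 218–224. That is where "on" was predicted. The robot is clear of everything, so I hand in.

```bash
python3 -c "
from plant import workorder
print(workorder.close_job())"
```

```text
the job is handed in; nothing more can be done
None
```

The job is handed in: the vent lever was flipped shut, the cover was set down and seated on the rim, and then the vacuum lever was flipped on, with the bystanders left untouched. It took about 21 s of the 54 s allowed; the hand-in returned no verdict.

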